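# Lock the swing arm with the quick-release pin

## Task

Swing the jig's arm to the middle by nudging its end block, so that its hole lines up with the holes of the fork. Then squeeze both side buttons of the quick-release pin to free it from its wooden parking block, keep them squeezed while you slide it down through fork and arm until its flange rests on the fork, and let go so that the buttons spring out and the balls lock it beneath. Leave the other things on the bench where they stand.

Things in the scene. Friction and masses are not known exactly. Their poses are not given: they have to be found in the camera images.
- fork: Fixed steel fork (jig) with two level tines, 44 mm wide, 10 mm thick, at 40-50 and 66-76 mm above the bench; they stick out along its -x from an upright spine (109-145 mm along +x; foot plate 110 mm wide, 55-155 mm along +x, bolt heads to 20 mm high) and end 24 mm past the pin hole. Origin on the bench straight under the pin hole; z up. The bench under the hole is free.
- fork_hole (a point): Centre of the mouth of the fork's vertical 19 mm pin hole, on the top face of the upper tine, 76 mm above the bench; axes as fork.
- swing (a joint): Angle (rad) of the flat arm that swings level between the tines about a pivot 90 mm from the pin hole along the fork's +x. 0 = arm straight along the fork, holes in line; positive = anticlockwise from above, its free end then lies towards the fork's -y. Stops at +-0.45. It stays where it is left (about 1 N at the end block moves it).
- swing_hole (a point): Centre of the arm's 19 mm hole at the arm's top face, 64 mm above the bench; moves with the arm, 90 mm from the pivot. x along the arm towards the pivot.
- swing_tail (a point): Centre of the dark steel block on the arm's free end, 149 mm from the pivot, 58 mm above the bench; block 42 mm along the arm, 40 mm across, 26 mm high (45 to 71 mm above the bench). x along the arm towards the pivot. Push its sides to swing the arm.
- park: Fixed wooden parking block, 70 x 60 mm, top 70 mm above the bench: a 34 mm thick bridge on two legs, with a vertical 19 mm hole through its middle. Origin under its centre on the bench, z up.
- pin: Loose quick-release (ball-lock) pin, 117 mm long, about 0.22 kg, upright in the parking block, its flange on top. Origin on its axis at the flange's underside, z up. Below: 16 mm shank, 60 mm long, the last 12 mm tapering to 8 mm. Flange 38 mm across, 6 mm thick. Handle core, rigid black plastic: 34 mm along x, 20 mm along y, up to 51 mm; cap 36 x 26 mm up to 57 mm.
- pin_buttons (a point): Point on the pin's axis at mid height of its two aluminium buttons, 28 mm above the flange's underside. Buttons on the handle's +y and -y faces: 26 mm wide, 10 to 46 mm above the flange's underside, 40 mm over both when out, 29 mm when pressed. Gripping along the pin's y presses both (5 N each, fully in); gripping along x presses none. Axes as pin.
- pin_balls (a point): Point on the pin's axis between its two locking balls, 42.5 mm below the flange's underside (balls 39 to 47 mm below). They stand out to 26 mm across when the buttons are out, too wide for the 19 mm holes, and sink into the shank when both buttons are fully pressed. The stack of fork and arm is 36 mm thick.
- button_a (a joint): Travel (m) of the button on the pin's +y side: 0 = out (ball out, locked), 0.0055 = fully pressed (ball in). Springs back.
- button_b (a joint): The same for the button on the pin's -y side.
- jar_nails: Bystander, to be left alone: white jar with wooden lid, 68 mm across, 102 high; origin at the centre of its underside.
- solder_spool: Bystander, to be left alone: spool of solder wire, 54 mm across, 39 high; origin at the centre of its underside.
- tin_small: Bystander, to be left alone: grey lever-lid tin, 84 mm across, 52 high; origin at the centre of its underside.
- wood_offcut: Bystander, to be left alone: pine block 56x130x44 mm; origin at the centre of its underside.
- insulating_tape: Bystander, to be left alone: roll of tape lying flat, 66 mm across, 19 high; origin at the centre of its underside.
- hex_keys: Bystander, to be left alone: folding hex key set lying flat, 32x144 mm, 20 thick; origin at the centre of its underside.
- oil_can: Bystander, to be left alone: oil can with curved spout, 72x114 mm, 168 high; origin at the centre of its underside.
Not all that is in view belongs to the job. There is more than one size of the pin; the one meant has the size given above.

How it is judged:
On the way:
1. the pin is drawn clear of the parking block, its flange more than 140 mm above the bench (height (world z) of pin above 0.14 m), for 0.1 s.
At the end, for the whole second after the job is handed in: The pin stands upright (within 0.1 rad) through fork and arm, on the fork's hole within 4 mm, its flange on the upper tine (within 3 mm), both buttons out (under 1 mm), so that the balls stand out below the lower tine; the arm is held within 0.05 rad of the middle; the pin is at rest and released (horizontal distance between pin and fork_hole below 0.004 m and z of pin in the frame of fork_hole between -0.004 and 0.003 m and angle between pin's own z axis and vertical below 0.1 rad and value of joint each of button_a, button_b below 0.001 m and value of joint swing between -0.05 and 0.05 rad and linear speed of pin below 0.02 m/s); the robot touches nothing.
It fails at once if a bystander is moved more than 30 mm (distance of any of jar_nails, solder_spool, tin_small, wood_offcut, insulating_tape, hex_keys, oil_can from where it was at the start of the episode above 0.03 m).
It also fails if it takes over 72 s, if anything falls off the work surface, if the arm or the gripper's body presses on something with over 40 N, if the wrist force passes 120 N, or if a joint passes its speed limit or range.

## Robot

A 6-joint arm with a two-finger parallel gripper is mounted at the origin on a cart in front of the work surface, level with it; the furniture and walls round the work are solid. World frame = base frame: x ahead of the robot, y to its left, z up, the work surface at z = 0. Lengths are in m, angles in rad, forces in N, time in s.
With the tool pointing down it reaches from about 0.375 to 0.9 m from the base axis. Payload 3.1 kg.
Tool frame: the origin (TCP) lies on the front face of the gripper's body, between the roots of the fingers; the fingertips stand 73 mm ahead of it and the grasp point (between the pads) lies 54 mm ahead of it (manip.tips_ahead is the distance from the TCP to the fingertips, in m); z points along the fingers, y is the line along which they close (so a half turn about z gives the same grasp; the last joint's range is limited). The gripper opens to 85 mm and grips with 20 to 120 N. Pads are 22 mm wide; open, the fingers measure 114 mm over their backs; the gripper's body (76 mm by 85 mm) begins 54 mm behind the grasp point. The pads swing forward as they close: fully open they stand 13 mm farther back than shut.
Start: joints at [1.004, 0.527, 1.433, -0, 1.181, -0.178], TCP at [0.237, 0.578, 0.304] pointing down, gripper open.
Joint ranges: [-3.08, 3.08], [-0.75, 2.2], [0.22, 2.44], [-1.43, 4.57], [0, 2.65], [-2.85, 2.85]. Speed limits (rad/s): [2.79, 2.79, 3.14, 3.14, 3.14, 3.14].

## Interface

Orientations are given as a unit quaternion [x, y, z, w].
In Python, from station import sense, eyes, workorder, manip gives the robot as it stands.
- The arm moves only by the shell command python3 -m inch 'ROWS' [OPENING] [FORCE]. ROWS is JSON, a list of rows, each an object of numbers: "dx", "dy", "dz": the shift along the tool's x, y, z in cm; "wx", "wy", "wz": the turn, a rotation vector about the tool's x, y, z in degrees. In form: [{"dx": .., "dy": .., "dz": .., "wx": .., "wy": .., "wz": ..}, ...]. A call has 1 to 10 rows; each row shifts and turns the commanded pose from where the row before left it, along the tool's axes as they then stand; what a row does not reach is not made up. A row lasts 1/8 s, in which the tool goes at most 62.5 mm and 10.7 degrees, less where a joint would pass 70% of its speed; a pose out of reach is approached as far as the arm can. A call with a gripper value outside its range is refused whole. OPENING is the opening, from 0 (shut) to 1 (fully open), set as the call begins (- or left out, the last holds). The fingers move at their own pace and stop on an object; FORCE is the grip in N (left out, the last holds). Time passes only in rows, so rows that do not move let the fingers close. It gives the time, the measured TCP pose, the force, the opening and the grip force at its end, in the units of the state.
- sense(): the state, without advancing time (a new reading comes with each control period).
- eyes.snapshot(name): name is "side" or "top" or "wrist"; returns the picture (480x640x3 uint8, red, green, blue); there is no depth.
- eyes.camera_params(name): a dict with "fx", "fy", "cx", "cy" (pixels), "rvec" (rotation vector, rad) and "tvec" (3), from world to camera coordinates, as OpenCV has them. Camera axes: x right, y down, z forward; pixel columns grow to the right and rows downward; lengths in m; the calibration is good to about 2 mm. A picture is of the moment at which its call begins: read the wrist's pose just before it. camera_params takes no time and is no camera call; for the wrist camera it gives the pose at the moment of the call.
- workorder.sign_off(): hands the job in; it is judged then, once.
The state is a dict: "t": time; "q": joint angles; "qd": joint speeds; "tau": joint torques, N m; "tcp_pos": TCP position; "tool_rot": TCP orientation; "force": force on the tool from outside, world axes, zero at the start; "ft_torque": the same for the moment, N m; "finger_gap": opening from 0.0 (shut) to 1.0 (fully open); "gripper_force": force on a finger pad.
Only numpy, scipy, OpenCV 4.12 (cv2) and the standard library are available. Lean on these libraries where they do the work, as an engineer would, in place of code of your own. Each camera call takes 0.05 s, during which the arm holds its last target. There are 200 camera calls.

## Working session

There is one attempt and no reset: what is moved stays moved. The work goes in short steps, Python scripts to look and compute and a shell command to move; the robot and the scene stay as the last step left them, time stands still between calls to the robot, and variables do not carry over. Pictures are saved under pics/ and viewed, at most 10 in all, crops included, and the job is handed in when it is done.

```bash
ls; mkdir -p pics; python3 - <<'E'
from station import sense, eyes, workorder, manip
import cv2,numpy as np
for n in ["top","side"]:
    p=eyes.camera_params(n); print(n,{k:np.round(v,4).tolist() for k,v in p.items()})
    cv2.imwrite(f"pics/{n}0.png",eyes.snapshot(n)[:,:,::-1])
s=sense();print(s['t'],s['tool_rot'],s['tcp_pos'],manip.tips_ahead)
E
```

```text
pics
top {'fx': 543.306, 'fy': 543.306, 'cx': 316.9546, 'cy': 245.6828, 'rvec': [2.274, -1.3632, 0.3885], 'tvec': [-0.2393, 0.4684, 1.096]}
side {'fx': 551.2369, 'fy': 551.2369, 'cx': 314.7612, 'cy': 237.3095, 'rvec': [0.1281, 2.7537, -1.3829], 'tvec': [0.5229, 0.0457, 1.2136]}
0.1 [ 1.93165309e-01  9.81165741e-01 -9.11817388e-04 -3.47823413e-04] [0.23661833 0.57792508 0.30303679] 0.0726
```

View pics/top0.png

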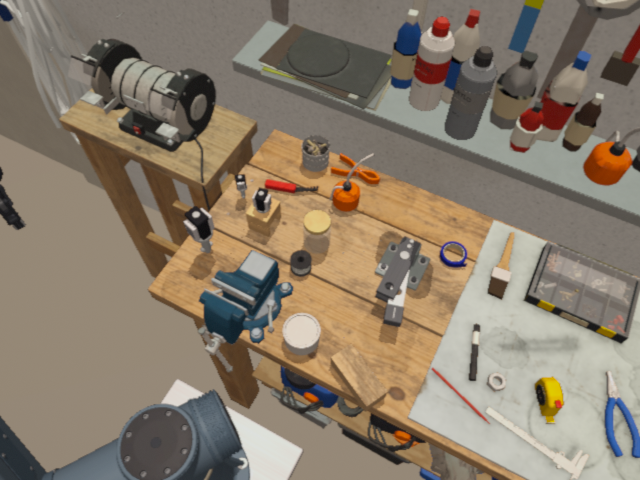

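View pics/side0.png

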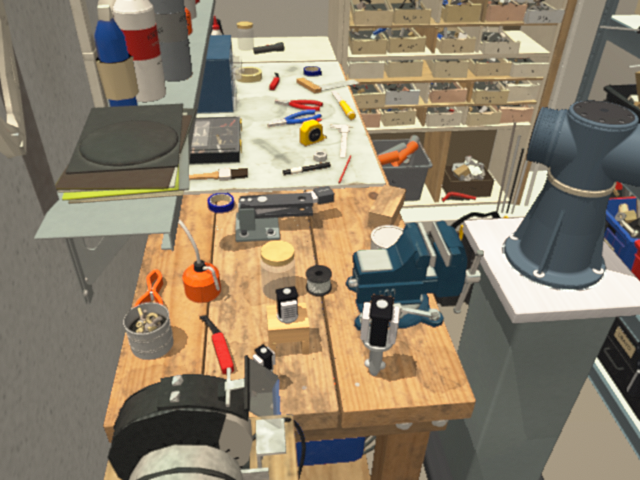

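Candidate pins in the top view are (262,200) in the wooden block, a small one at (240,183) and a big one at (200,225). The one in the wooden block fits the description, since the pin is said to be upright in the parking block. I'll confirm with an enlarged crop.

```bash
python3 - <<'E'
import cv2,numpy as np
t=cv2.imread("pics/top0.png");s=cv2.imread("pics/side0.png")
a=cv2.resize(t[165:265,180:290],None,fx=3.6,fy=3.0*1.2,interpolation=cv2.INTER_CUBIC)[:300]
def c(im,x,y,w=100,h=75): return cv2.resize(im[y:y+h,x:x+w],(400,300),interpolation=cv2.INTER_CUBIC)
o=np.vstack([np.hstack([c(t,185,165),c(t,350,230,132,99)]),np.hstack([c(s,250,280),c(s,225,175,120,90)])])
cv2.imwrite("pics/crop.png",o)
E
```

```text
(no output)
```

View pics/crop.png

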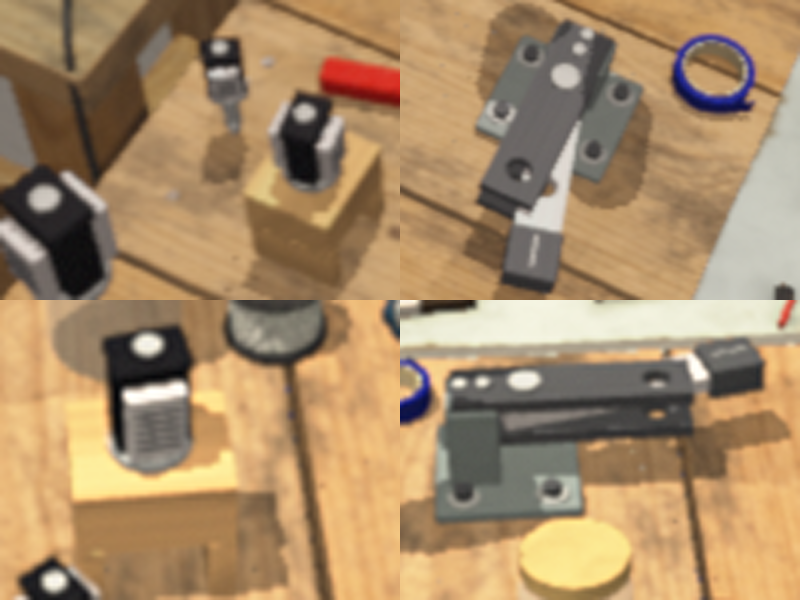

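The crop confirms it. The pin in the wooden block has its cap disc at top (261,193) and side (287,291), with buttons facing towards and away from the side camera. The fork hole is at top (390,286) and the pivot bolt at (405,255). The arm's tail block is off to the fork's right, near (394,312).

```bash
cat > h.py <<'E'
from station import sense, eyes, workorder, manip
import cv2,numpy as np
from scipy.spatial.transform import Rotation as R
def cam(n): 
    p=eyes.camera_params(n); return np.array([[p['fx'],0,p['cx']],[0,p['fy'],p['cy']],[0,0,1]]),R.from_rotvec(np.ravel(p['rvec'])).as_matrix(),np.ravel(p['tvec']),p
def onz(n,uv,z,c=None):
    K,Rm,t,_=c or cam(n); d=Rm.T@np.linalg.solve(K,[uv[0],uv[1],1]); o=-Rm.T@t
    return o+d*(z-o[2])/d[2]
def proj(n,P,c=None):
    K,Rm,t,_=c or cam(n); q=K@(Rm@np.asarray(P,float)+t); return q[:2]/q[2]
def tool(P):  # world point in tool frame, cm
    s=sense(); return R.from_quat(s['tool_rot']).inv().apply(np.asarray(P)-s['tcp_pos'])*100
def toolaxes(): return R.from_quat(sense()['tool_rot']).as_matrix()
E
python3 - <<'E'
from h import *
np.set_printoptions(precision=4,suppress=True)
for l,z,a,b in [("cap",.127,(261,193.2),(287,291.2)),("hole",.076,(389.6,286.1),(302.1,198.4)),("pivot",.079,(404.8,254.8),(262.2,199))]:
    print(l,onz("top",a,z),onz("side",b,z))
for l,a in [("tail corners",(512,228)),("",(562,235)),("",(554,268)),("",(506,258))]:
    print(l,onz("top",((a[0]-400)/3.03+350,a[1]/3.03+230),.071))
for l,a in [("spool",(301,258)),("jar",(317,221)),("tin",(301,328))]: print(l,onz("top",a,.04))
# buttons top edges
for a in [(285,150),(335,160)]: print(onz("top",(a[0]/4+185,a[1]/4+165),.1))
# side cap corners
print(toolaxes())
K,Rm,t,_=cam("wrist"); print("wristcam",-Rm.T@t-sense()['tcp_pos'],Rm,K)
E
```

```text
cap [0.5951 0.1991 0.127 ] [0.5942 0.1985 0.127 ]
hole [ 0.539  -0.1713  0.076 ] [ 0.5389 -0.1669  0.076 ]
pivot [ 0.6298 -0.1695  0.079 ] [ 0.6292 -0.1668  0.079 ]
tail corners [ 0.4949 -0.1852  0.071 ]
 [ 0.5071 -0.2201  0.071 ]
 [ 0.4801 -0.2254  0.071 ]
 [ 0.4708 -0.1912  0.071 ]
spool [0.526  0.0529 0.04  ]
jar [0.6395 0.0693 0.04  ]
tin [ 0.367  -0.0349  0.04  ]
[0.5816 0.2071 0.1   ]
[0.5896 0.1764 0.1   ]
[[-0.9254  0.3791 -0.001 ]
 [ 0.3791  0.9254 -0.0017]
 [ 0.0003 -0.0019 -1.    ]]
wristcam [-0.0713  0.0278  0.069 ] [[ 0.3796  0.9252 -0.0029]
 [ 0.8823 -0.361   0.3021]
 [ 0.2785 -0.1173 -0.9533]] [[343.1562   0.     322.7441]
 [  0.     343.1562 241.1588]
 [  0.       0.       1.    ]]
```

```bash
python3 -m inch '[{"dx":-5.28,"dy":-2.38},{"dx":-5.28,"dy":-2.38},{"dx":-5.28,"dy":-2.38},{"dx":-5.28,"dy":-2.38},{"dx":-5.28,"dy":-2.38},{"dx":-5.28,"dy":-2.38},{"dx":-5.28,"dy":-2.38},{"dx":-5.28,"dy":-2.38},{"dx":-5.28,"dy":-2.38}]' && python3 -m inch '[{"wz":-9},{"wz":-9},{"wz":-9},{"wz":-9},{}]' && python3 - <<'E'
from h import *
im=eyes.snapshot("wrist")[:,:,::-1].copy(); cv2.imwrite("pics/w1.png",im)
c=cam("wrist"); np.savez("pics/w1.npz",K=c[0],R=c[1],t=c[2])
print(sense()['tcp_pos'],toolaxes(),proj("wrist",[.595,.199,.127]))
E
```

```text
invalid input at $[0]: expected keys dx, dy, dz, wx, wy, wz
```

```bash
python3 -m inch '[{"dx":-5.28,"dy":-2.38,"dz":0,"wx":0,"wy":0,"wz":0},{"dx":-5.28,"dy":-2.38,"dz":0,"wx":0,"wy":0,"wz":0},{"dx":-5.28,"dy":-2.38,"dz":0,"wx":0,"wy":0,"wz":0},{"dx":-5.28,"dy":-2.38,"dz":0,"wx":0,"wy":0,"wz":0},{"dx":-5.28,"dy":-2.38,"dz":0,"wx":0,"wy":0,"wz":0},{"dx":-5.28,"dy":-2.38,"dz":0,"wx":0,"wy":0,"wz":0},{"dx":-5.28,"dy":-2.38,"dz":0,"wx":0,"wy":0,"wz":0},{"dx":-5.28,"dy":-2.38,"dz":0,"wx":0,"wy":0,"wz":0},{"dx":-5.28,"dy":-2.38,"dz":0,"wx":0,"wy":0,"wz":0}]' && python3 -m inch '[{"dx":0,"dy":0,"dz":0,"wx":0,"wy":0,"wz":-9},{"dx":0,"dy":0,"dz":0,"wx":0,"wy":0,"wz":-9},{"dx":0,"dy":0,"dz":0,"wx":0,"wy":0,"wz":-9},{"dx":0,"dy":0,"dz":0,"wx":0,"wy":0,"wz":-9},{"dx":0,"dy":0,"dz":0,"wx":0,"wy":0,"wz":0}]' && python3 - <<'E'
from h import *
im=eyes.snapshot("wrist")[:,:,::-1].copy(); cv2.imwrite("pics/w1.png",im)
c=cam("wrist"); np.savez("pics/w1.npz",K=c[0],R=c[1],t=c[2])
print(sense()['tcp_pos'],toolaxes(),proj("wrist",[.595,.199,.127]))
E
```

```text
t: 1.23
tcp_pos: [0.5963, 0.1984, 0.3034]
tool_rot: [0.193, 0.981, -0.0, -0.0]
force: [0.1, 0.5, 0.2]
finger_gap: 0.999
gripper_force: 0.0
t: 1.85
tcp_pos: [0.5951, 0.1999, 0.3034]
tool_rot: [-0.119, 0.993, -0.0, -0.001]
force: [0.1, -0.8, -0.2]
finger_gap: 0.998
gripper_force: 0.0
[0.59520763 0.19996776 0.30350384] [[-9.72084678e-01 -2.34628712e-01 -8.63448894e-04]
 [-2.34628702e-01  9.72085058e-01 -1.14316374e-04]
 [ 8.66167672e-04  9.14646971e-05 -9.99999621e-01]] [324.08376272 240.63084341]
```

View pics/w1.png

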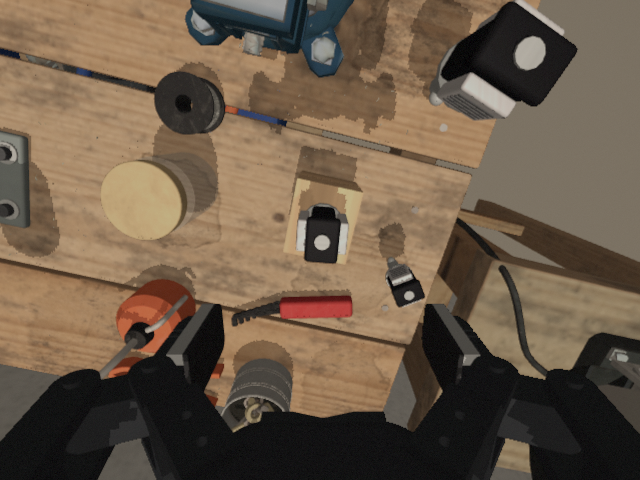

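Image: the cap disc is at (322,242), as predicted, and the handle is almost square to the tool with its buttons left and right. The wood block and the other two pins, at (530,55) and (408,295), are clear of the grasp. Next I'll go to the fork's tail block.

```bash
python3 -m inch '[{"dx":2.89,"dy":-5.27,"dz":0,"wx":0,"wy":0,"wz":0},{"dx":2.89,"dy":-5.27,"dz":0,"wx":0,"wy":0,"wz":0},{"dx":2.89,"dy":-5.27,"dz":0,"wx":0,"wy":0,"wz":0},{"dx":2.89,"dy":-5.27,"dz":0,"wx":0,"wy":0,"wz":0},{"dx":2.89,"dy":-5.27,"dz":0,"wx":0,"wy":0,"wz":0},{"dx":2.89,"dy":-5.27,"dz":0,"wx":0,"wy":0,"wz":0},{"dx":2.89,"dy":-5.27,"dz":0,"wx":0,"wy":0,"wz":0},{"dx":0,"dy":0,"dz":0,"wx":0,"wy":0,"wz":6.8},{"dx":0,"dy":0,"dz":0,"wx":0,"wy":0,"wz":6.8},{"dx":0,"dy":0,"dz":0,"wx":0,"wy":0,"wz":0}]' && python3 - <<'E'
from h import *
d=np.load("pics/w1.npz");print("pin",onz("",(322,242),.127,(d['K'],d['R'],d['t'],0)))
im=eyes.snapshot("wrist")[:,:,::-1].copy(); cv2.imwrite("pics/w2.png",im)
c=cam("wrist"); np.savez("pics/w2.npz",K=c[0],R=c[1],t=c[2])
print(sense()['tcp_pos'],toolaxes(),proj("wrist",[.539,-.169,.076]))
E
```

```text
t: 3.15
tcp_pos: [0.4862, -0.2066, 0.3038]
tool_rot: [-0.001, 1.0, 0.0, -0.0]
force: [-0.8, 1.1, 0.1]
finger_gap: 1.0
gripper_force: 0.0
pin [0.59641405 0.19773228 0.127     ]
[ 0.48633265 -0.20634195  0.30385033] [[-9.99996276e-01 -2.72451786e-03 -1.60870633e-04]
 [-2.72453492e-03  9.99996283e-01  1.05890639e-04]
 [ 1.60581534e-04  1.06328543e-04 -9.99999981e-01]] [364.48987458 277.59378892]
```

View pics/w2.png

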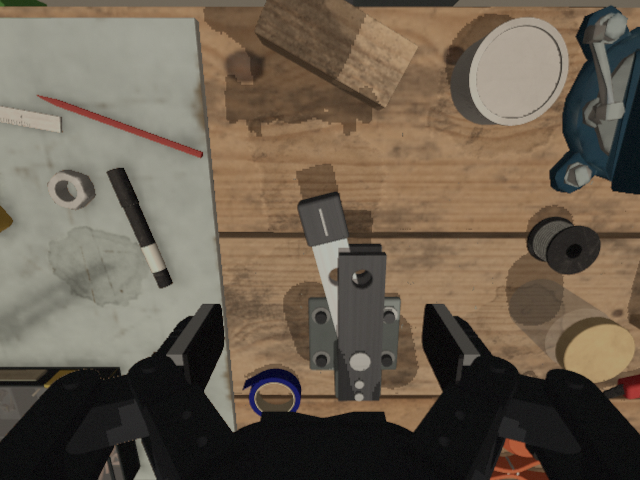

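The hole mouth is at (362,278), the pivot at (360,362) and the tail block's top face centre at about (323,218). The space around the tail is free.

```bash
python3 - <<'E'
from h import *
d=np.load("pics/w2.npz");c=(d['K'],d['R'],d['t'],0)
im=cv2.imread("pics/w2.png")
for l,p,z in [("hole",(362,278),.076),("piv",(360,362),.079),("tail",(323,218),.071),("tineL",(339,255),.076),("tineR",(384,254),.076)]: print(l,onz("",p,z,c))
g=cv2.cvtColor(im,cv2.COLOR_BGR2GRAY)[262:294,346:380]
n,lab,st,ce=cv2.connectedComponentsWithStats((g<40).astype(np.uint8));print(st,ce+[346,262])
E
```

```text
hole [ 0.5394201  -0.17132243  0.076     ]
piv [ 0.63031837 -0.1703303   0.079     ]
tail [ 0.48284565 -0.20809335  0.071     ]
tineL [ 0.51651876 -0.1933046   0.076     ]
tineR [ 0.5154405  -0.15200262  0.076     ]
[[  0   0  34  32 969]
 [ 11   9  11   7  40]
 [  7  14  19  12  79]] [[362.3993808  277.15892673]
 [361.925      274.2       ]
 [364.02531646 283.35443038]]
```

```bash
python3 -m inch '[{"dx":0.4,"dy":-0.1,"dz":4.7,"wx":0,"wy":0,"wz":0},{"dx":0,"dy":0,"dz":4.7,"wx":0,"wy":0,"wz":0},{"dx":0,"dy":0,"dz":4.7,"wx":0,"wy":0,"wz":0},{"dx":0,"dy":0,"dz":3.2,"wx":0,"wy":0,"wz":0},{"dx":0,"dy":0,"dz":1.6,"wx":0,"wy":0,"wz":0},{"dx":0,"dy":0,"dz":0,"wx":0,"wy":0,"wz":0}]' && python3 -m inch '[{"dx":0,"dy":0,"dz":0,"wx":0,"wy":0,"wz":0},{"dx":0,"dy":0,"dz":0,"wx":0,"wy":0,"wz":0},{"dx":0,"dy":0.6,"dz":0,"wx":0,"wy":0,"wz":0},{"dx":0,"dy":0.6,"dz":0,"wx":0,"wy":0,"wz":0},{"dx":0,"dy":0.6,"dz":0,"wx":0,"wy":0,"wz":0},{"dx":0,"dy":0.6,"dz":0,"wx":0,"wy":0,"wz":0},{"dx":0,"dy":0.6,"dz":0,"wx":0,"wy":0,"wz":0},{"dx":0,"dy":0.6,"dz":0,"wx":0,"wy":0,"wz":0}]' 0.6 20 && python3 -m inch '[{"dx":0,"dy":0,"dz":0,"wx":0,"wy":0,"wz":0},{"dx":0,"dy":0,"dz":0,"wx":0,"wy":0,"wz":0},{"dx":0,"dy":0,"dz":0,"wx":0,"wy":0,"wz":0},{"dx":0,"dy":0,"dz":0,"wx":0,"wy":0,"wz":0}]' 0.44 20
```

```text
t: 3.95
tcp_pos: [0.4824, -0.2071, 0.1143]
tool_rot: [-0.001, 1.0, 0.0, -0.001]
force: [0.0, 0.0, 0.5]
finger_gap: 1.001
gripper_force: 0.0
t: 4.95
tcp_pos: [0.4822, -0.1709, 0.1148]
tool_rot: [-0.001, 1.0, 0.0, -0.0]
force: [-1.0, -1.5, -0.2]
finger_gap: 0.596
gripper_force: 0.5
t: 5.45
tcp_pos: [0.4821, -0.1709, 0.115]
tool_rot: [-0.002, 1.0, 0.0, -0.0]
force: [0.3, 4.7, 3.4]
finger_gap: 0.463
gripper_force: 24.1
```

```bash
python3 -m inch '[{"dx":0,"dy":0,"dz":0,"wx":0,"wy":0,"wz":0},{"dx":0,"dy":0,"dz":0,"wx":0,"wy":0,"wz":0},{"dx":0,"dy":0,"dz":0,"wx":0,"wy":0,"wz":0},{"dx":0,"dy":0,"dz":-1.5,"wx":0,"wy":0,"wz":0},{"dx":0,"dy":0,"dz":-3.5,"wx":0,"wy":0,"wz":0},{"dx":-1.5,"dy":0,"dz":-5,"wx":0,"wy":0,"wz":0},{"dx":-1.5,"dy":0,"dz":-5,"wx":0,"wy":0,"wz":0},{"dx":-1.5,"dy":0,"dz":-3.5,"wx":0,"wy":0,"wz":0},{"dx":0,"dy":0,"dz":0,"wx":0,"wy":0,"wz":0}]' 1 && python3 - <<'E'
from h import *
im=eyes.snapshot("wrist")[:,:,::-1].copy(); cv2.imwrite("pics/w3f.png",im)
c=cam("wrist"); np.savez("pics/w3.npz",K=c[0],R=c[1],t=c[2])
p=proj("",[.539,-.1705,.076],c);print(sense()['tcp_pos'],p)
x,y=int(p[0])-50,int(p[1])-75;print(x,y)
cv2.imwrite("pics/w3.png",cv2.resize(im[y:y+150,x:x+100],None,fx=4,fy=4,interpolation=cv2.INTER_CUBIC))
E
```

```text
t: 6.58
tcp_pos: [0.5295, -0.1721, 0.3043]
tool_rot: [-0.001, 1.0, -0.002, 0.004]
force: [0.1, -0.5, -0.7]
finger_gap: 0.998
gripper_force: 0.0
[ 0.52777065 -0.17136114  0.30200604] [326.41035573 234.93261502]
276 159
```

View pics/w3.png

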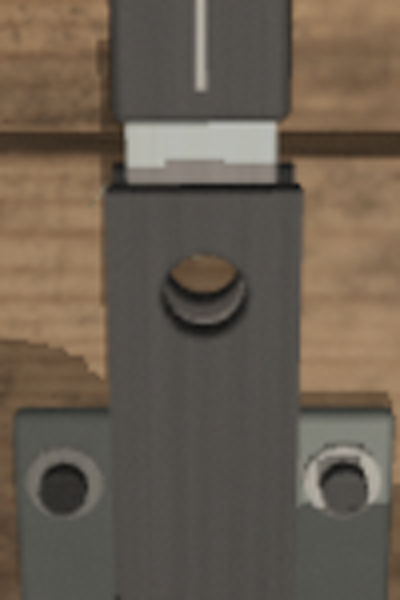

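The arm's hole is in line with the fork's: I can see straight through at crop (204,292), full image (327,232), and the tail is straight. Next is the pin.

```bash
python3 -m inch '[{"dx":-0.98,"dy":5.27,"dz":0,"wx":0,"wy":0,"wz":0},{"dx":-0.98,"dy":5.27,"dz":0,"wx":0,"wy":0,"wz":0},{"dx":-0.98,"dy":5.27,"dz":0,"wx":0,"wy":0,"wz":0},{"dx":-0.98,"dy":5.27,"dz":0,"wx":0,"wy":0,"wz":0},{"dx":-0.98,"dy":5.27,"dz":0,"wx":0,"wy":0,"wz":0},{"dx":-0.98,"dy":5.27,"dz":0,"wx":0,"wy":0,"wz":0},{"dx":-0.98,"dy":5.27,"dz":0,"wx":0,"wy":0,"wz":0},{"dx":0,"dy":0,"dz":0,"wx":0,"wy":0,"wz":-6.8},{"dx":0,"dy":0,"dz":0,"wx":0,"wy":0,"wz":-6.8},{"dx":0,"dy":0,"dz":0,"wx":0,"wy":0,"wz":0}]' && python3 - <<'E'
from h import *
im=eyes.snapshot("wrist")[:,:,::-1].copy()
cv2.imwrite("pics/w4.png",cv2.resize(im[165:285,250:390],None,fx=5,fy=5,interpolation=cv2.INTER_CUBIC))
c=cam("wrist"); np.savez("pics/w4.npz",K=c[0],R=c[1],t=c[2])
d=np.load("pics/w3.npz");print("hole",onz("",(327,232),.076,(d['K'],d['R'],d['t'],0)))
print(sense()['tcp_pos'],tool([.5962,.1978,.152]),toolaxes()[:,1])
E
```

```text
t: 7.88
tcp_pos: [0.5938, 0.1976, 0.2982]
tool_rot: [-0.119, 0.993, -0.0, -0.002]
force: [-0.1, 0.7, -0.7]
finger_gap: 0.999
gripper_force: 0.0
hole [ 0.5362605  -0.16998707  0.076     ]
[0.59405264 0.19743022 0.29848952] [-0.26879503 -0.01857491 14.6480942 ] [-2.35033186e-01  9.71987307e-01  2.76248213e-04]
```

View pics/w4.png

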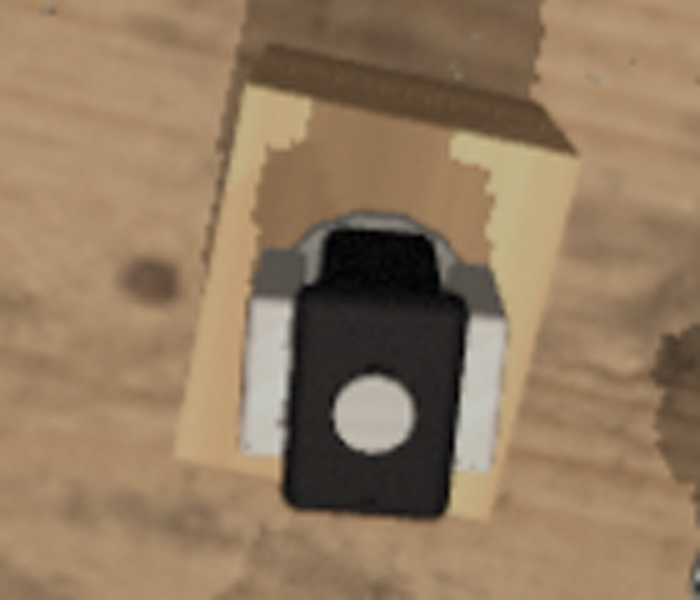

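The handle is turned about 4° clockwise relative to the tool, and the cap disc is at full image (324.8,247.6).

```bash
python3 -m inch '[{"dx":0,"dy":0,"dz":0,"wx":0,"wy":0,"wz":4.3},{"dx":0,"dy":0,"dz":0,"wx":0,"wy":0,"wz":0}]'; python3 - <<'E'
from h import *
d=np.load("pics/w4.npz");p=onz("",(324.8,247.6),.127,(d['K'],d['R'],d['t'],0));p[2]=.152
print(p,sense()['tcp_pos'],tool(p),toolaxes())
E
```

```text
t: 8.18
tcp_pos: [0.5947, 0.1973, 0.2993]
tool_rot: [-0.082, 0.997, -0.0, -0.001]
force: [-0.3, -0.2, 0.2]
finger_gap: 1.001
gripper_force: 0.0
[0.5970614  0.19779503 0.152     ] [0.5947111  0.19728245 0.29931745] [-2.62740343e-01  1.22898192e-02  1.47313610e+01] [[-9.86692338e-01 -1.62591379e-01 -1.50803488e-03]
 [-1.62591197e-01  9.86693490e-01 -2.43537316e-04]
 [ 1.52756527e-03  4.89679342e-06 -9.99998833e-01]]
```

```bash
python3 -m inch '[{"dx":-0.2,"dy":0,"dz":4.5,"wx":0,"wy":0,"wz":0},{"dx":0,"dy":0,"dz":4.5,"wx":0,"wy":0,"wz":0},{"dx":0,"dy":0,"dz":3.5,"wx":0,"wy":0,"wz":0},{"dx":0,"dy":0,"dz":2.2,"wx":0,"wy":0,"wz":0},{"dx":0,"dy":0,"dz":0,"wx":0,"wy":0,"wz":0},{"dx":0,"dy":0,"dz":0,"wx":0,"wy":0,"wz":0}]' && python3 -m inch '[{"dx":0,"dy":0,"dz":0,"wx":0,"wy":0,"wz":0},{"dx":0,"dy":0,"dz":0,"wx":0,"wy":0,"wz":0},{"dx":0,"dy":0,"dz":0,"wx":0,"wy":0,"wz":0},{"dx":0,"dy":0,"dz":0,"wx":0,"wy":0,"wz":0},{"dx":0,"dy":0,"dz":0,"wx":0,"wy":0,"wz":0},{"dx":0,"dy":0,"dz":0,"wx":0,"wy":0,"wz":0},{"dx":0,"dy":0,"dz":0,"wx":0,"wy":0,"wz":0}]' 0.2 40
```

```text
t: 8.93
tcp_pos: [0.5977, 0.198, 0.1537]
tool_rot: [-0.082, 0.997, 0.0, 0.001]
force: [0.2, 1.0, 0.5]
finger_gap: 0.997
gripper_force: 0.0
t: 9.8
tcp_pos: [0.5976, 0.1987, 0.1546]
tool_rot: [-0.082, 0.997, 0.0, 0.001]
force: [-1.9, 1.4, 6.9]
finger_gap: 0.309
gripper_force: 41.8
```

```bash
python3 -m inch '[{"dx":0,"dy":0,"dz":-0.5,"wx":0,"wy":0,"wz":0},{"dx":0,"dy":0,"dz":-0.5,"wx":0,"wy":0,"wz":0},{"dx":0,"dy":0,"dz":0,"wx":0,"wy":0,"wz":0}]'; python3 -m inch '[{"dx":0,"dy":0,"dz":-1,"wx":0,"wy":0,"wz":0},{"dx":0,"dy":0,"dz":-2,"wx":0,"wy":0,"wz":0},{"dx":0,"dy":0,"dz":-2,"wx":0,"wy":0,"wz":0},{"dx":0,"dy":0,"dz":-3,"wx":0,"wy":0,"wz":0},{"dx":0,"dy":0,"dz":-4,"wx":0,"wy":0,"wz":0},{"dx":0,"dy":0,"dz":-5,"wx":0,"wy":0,"wz":0},{"dx":0,"dy":0,"dz":0,"wx":0,"wy":0,"wz":0},{"dx":0,"dy":0,"dz":0,"wx":0,"wy":0,"wz":0}]'; python3 - <<'E'
from h import *
im=eyes.snapshot("wrist")[:,:,::-1].copy()
im2=eyes.snapshot("side")[:,:,::-1].copy()
a=cv2.resize(im[200:440,160:480],(400,300)); b=cv2.resize(im2[170:320,220:420],(400,300))
cv2.imwrite("pics/w5.png",np.hstack([a,b]))
P=np.array([.5392,-.1708,.33]); print(sense()['tcp_pos'],tool(P),toolaxes())
E
```

```text
t: 10.18
tcp_pos: [0.5972, 0.1982, 0.1631]
tool_rot: [-0.082, 0.997, 0.0, 0.0]
force: [1.2, 1.0, -2.1]
finger_gap: 0.308
gripper_force: 40.2
t: 11.18
tcp_pos: [0.5962, 0.1977, 0.3324]
tool_rot: [-0.082, 0.997, -0.0, -0.001]
force: [-0.6, 0.2, -4.0]
finger_gap: 0.317
gripper_force: 40.1
[0.59584493 0.19776924 0.33089228] [ 11.62219048 -35.43203512   0.15127563] [[-9.86493380e-01 -1.63734030e-01 -4.68817237e-03]
 [-1.63731300e-01  9.86504503e-01 -9.62980879e-04]
 [ 4.78257590e-03 -1.82373706e-04 -9.99988547e-01]]
```

View pics/w5.png

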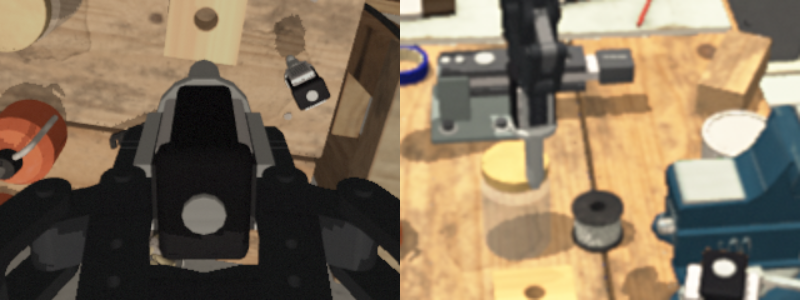

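The pin came free. It's held upright between the fingers with both buttons in, its cap disc at about (324,372) in the wrist image. Now I'll carry it above the fork hole.

```bash
python3 - <<'E'
from h import *
s=sense(); p=onz("wrist",(324,372),s['tcp_pos'][2]-.027); print(tool(p))
E
python3 -m inch '[{"dx":1.66,"dy":-5.06,"dz":0,"wx":0,"wy":0,"wz":0},{"dx":1.66,"dy":-5.06,"dz":0,"wx":0,"wy":0,"wz":0},{"dx":1.66,"dy":-5.06,"dz":0,"wx":0,"wy":0,"wz":0},{"dx":1.66,"dy":-5.06,"dz":0,"wx":0,"wy":0,"wz":0},{"dx":1.66,"dy":-5.06,"dz":0,"wx":0,"wy":0,"wz":0},{"dx":1.66,"dy":-5.06,"dz":0,"wx":0,"wy":0,"wz":0},{"dx":1.66,"dy":-5.06,"dz":0,"wx":0,"wy":0,"wz":0},{"dx":0,"dy":0,"dz":0,"wx":0,"wy":0,"wz":0},{"dx":0,"dy":0,"dz":0,"wx":0,"wy":0,"wz":0},{"dx":0,"dy":0,"dz":0,"wx":0,"wy":0,"wz":0}]'; python3 - <<'E'
from h import *
print(tool([.5392,-.1708,.23]),toolaxes()[:,2])
E
```

```text
[ 0.12166678 -0.14005653  2.70063835]
t: 12.52
tcp_pos: [0.5403, -0.1689, 0.3322]
tool_rot: [-0.083, 0.997, 0.001, -0.001]
force: [-0.3, 0.1, -3.2]
finger_gap: 0.313
gripper_force: 40.2
[ 0.12036832 -0.18246431 10.21494834] [-0.00171345  0.00125909 -0.99999774]
```

```bash
python3 -m inch '[{"dx":0,"dy":-0.1,"dz":3.5,"wx":0,"wy":0,"wz":0},{"dx":0,"dy":0,"dz":3.5,"wx":0,"wy":0,"wz":0},{"dx":0,"dy":0,"dz":2.7,"wx":0,"wy":0,"wz":0},{"dx":0,"dy":0,"dz":0,"wx":0,"wy":0,"wz":0},{"dx":0,"dy":0,"dz":0,"wx":0,"wy":0,"wz":0},{"dx":0,"dy":0,"dz":0,"wx":0,"wy":0,"wz":0}]'; python3 - <<'E'
from h import *
im2=eyes.snapshot("side")[:,:,::-1].copy();im3=eyes.snapshot("top")[:,:,::-1].copy()
b=cv2.resize(im2[140:230,230:350],(400,300),interpolation=cv2.INTER_CUBIC);a=cv2.resize(im3[220:310,330:450],(400,300),interpolation=cv2.INTER_CUBIC)
cv2.imwrite("pics/s6.png",np.hstack([a,b]))
# expected tip pixels in side crop if centred on hole
s=sense()
for z in (s['tcp_pos'][2]-.144,): 
  for n,o in(("side",(230,140)),("top",(330,220))): print(n,(proj(n,[.5392,-.1708,z])-o)*3.333)
print(tool([.5392,-.1708,.16]),s['force'])
E
```

```text
t: 13.28
tcp_pos: [0.5415, -0.1714, 0.2375]
tool_rot: [-0.082, 0.997, -0.001, 0.001]
force: [-0.5, -0.0, -3.4]
finger_gap: 0.314
gripper_force: 40.3
side [239.34735199 170.23112196]
top [201.18071402 208.30134916]
[0.20097204 0.11313767 7.71588014] [-0.2327613   0.02498875 -3.7689205 ]
```

View pics/s6.png

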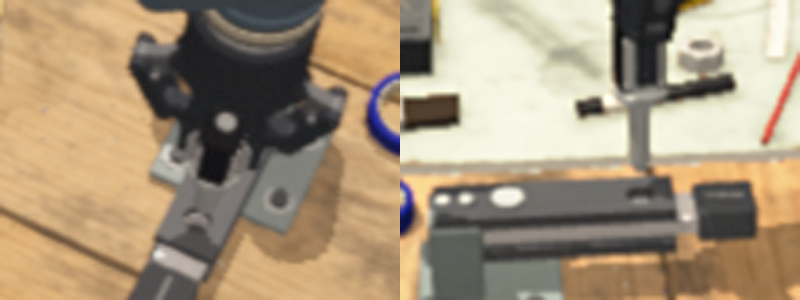

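The tip is right above the hole in both views: top crop (200,212) and side crop (241,170), against (201,208) and (239,170) expected. I'll lower it in steps and watch the force.

```bash
python3 -m inch '[{"dx":0.05,"dy":0.08,"dz":0.5,"wx":0,"wy":0,"wz":0},{"dx":0,"dy":0,"dz":0.5,"wx":0,"wy":0,"wz":0},{"dx":0,"dy":0,"dz":0.5,"wx":0,"wy":0,"wz":0},{"dx":0,"dy":0,"dz":0.5,"wx":0,"wy":0,"wz":0},{"dx":0,"dy":0,"dz":0.5,"wx":0,"wy":0,"wz":0},{"dx":0,"dy":0,"dz":0,"wx":0,"wy":0,"wz":0},{"dx":0,"dy":0,"dz":0,"wx":0,"wy":0,"wz":0}]'
```

```text
t: 14.25
tcp_pos: [0.54, -0.1707, 0.2109]
tool_rot: [-0.082, 0.997, -0.0, -0.0]
force: [-0.1, -0.1, -2.8]
finger_gap: 0.315
gripper_force: 40.3
```

```bash
python3 -m inch '[{"dx":0,"dy":0,"dz":0.4,"wx":0,"wy":0,"wz":0},{"dx":0,"dy":0,"dz":0.4,"wx":0,"wy":0,"wz":0},{"dx":0,"dy":0,"dz":0.4,"wx":0,"wy":0,"wz":0},{"dx":0,"dy":0,"dz":0.4,"wx":0,"wy":0,"wz":0},{"dx":0,"dy":0,"dz":0,"wx":0,"wy":0,"wz":0},{"dx":0,"dy":0,"dz":0,"wx":0,"wy":0,"wz":0}]'
```

```text
t: 15.0
tcp_pos: [0.5402, -0.1704, 0.1945]
tool_rot: [-0.082, 0.997, 0.0, 0.0]
force: [3.1, 2.4, -5.8]
finger_gap: 0.308
gripper_force: 40.0
```

```bash
python3 -m inch '[{"dx":-0.1,"dy":0.06,"dz":0.4,"wx":0,"wy":0,"wz":0},{"dx":0,"dy":0,"dz":0.4,"wx":0,"wy":0,"wz":0},{"dx":0,"dy":0,"dz":0.4,"wx":0,"wy":0,"wz":0},{"dx":0,"dy":0,"dz":0.4,"wx":0,"wy":0,"wz":0},{"dx":0,"dy":0,"dz":0,"wx":0,"wy":0,"wz":0},{"dx":0,"dy":0,"dz":0,"wx":0,"wy":0,"wz":0}]'
```

```text
t: 15.75
tcp_pos: [0.5406, -0.1699, 0.1787]
tool_rot: [-0.082, 0.997, 0.0, -0.0]
force: [-0.3, 0.1, -3.0]
finger_gap: 0.31
gripper_force: 40.3
```

Free again. About 19 mm to go.

```bash
python3 -m inch '[{"dx":0,"dy":0,"dz":0.4,"wx":0,"wy":0,"wz":0},{"dx":0,"dy":0,"dz":0.4,"wx":0,"wy":0,"wz":0},{"dx":0,"dy":0,"dz":0.4,"wx":0,"wy":0,"wz":0},{"dx":0,"dy":0,"dz":0.3,"wx":0,"wy":0,"wz":0},{"dx":0,"dy":0,"dz":0,"wx":0,"wy":0,"wz":0},{"dx":0,"dy":0,"dz":0,"wx":0,"wy":0,"wz":0}]'; python3 -m inch '[{"dx":0,"dy":0,"dz":0.2,"wx":0,"wy":0,"wz":0},{"dx":0,"dy":0,"dz":0,"wx":0,"wy":0,"wz":0},{"dx":0,"dy":0,"dz":0,"wx":0,"wy":0,"wz":0}]'
```

```text
t: 16.5
tcp_pos: [0.541, -0.1699, 0.164]
tool_rot: [-0.082, 0.997, -0.0, 0.0]
force: [-0.9, -0.2, -2.1]
finger_gap: 0.313
gripper_force: 40.3
t: 16.88
tcp_pos: [0.5409, -0.1699, 0.1619]
tool_rot: [-0.082, 0.997, -0.0, 0.0]
force: [-0.1, 0.4, -2.7]
finger_gap: 0.314
gripper_force: 40.3
```

```bash
python3 -m inch '[{"dx":0,"dy":0,"dz":0.15,"wx":0,"wy":0,"wz":0},{"dx":0,"dy":0,"dz":0.1,"wx":0,"wy":0,"wz":0},{"dx":0,"dy":0,"dz":0,"wx":0,"wy":0,"wz":0},{"dx":0,"dy":0,"dz":0,"wx":0,"wy":0,"wz":0}]'; python3 -m inch '[{"dx":0,"dy":0,"dz":0.1,"wx":0,"wy":0,"wz":0},{"dx":0,"dy":0,"dz":0,"wx":0,"wy":0,"wz":0},{"dx":0,"dy":0,"dz":0,"wx":0,"wy":0,"wz":0}]'
```

```text
t: 17.38
tcp_pos: [0.541, -0.1699, 0.1605]
tool_rot: [-0.082, 0.997, -0.0, 0.0]
force: [-1.0, 0.6, 5.6]
finger_gap: 0.311
gripper_force: 41.8
t: 17.75
tcp_pos: [0.541, -0.1699, 0.1605]
tool_rot: [-0.082, 0.997, -0.0, 0.0]
force: [-2.8, 0.6, 10.8]
finger_gap: 0.312
gripper_force: 42.9
```

The flange is seated. I'll release, back off and check.

```bash
python3 -m inch '[{"dx":0,"dy":0,"dz":0,"wx":0,"wy":0,"wz":0},{"dx":0,"dy":0,"dz":0,"wx":0,"wy":0,"wz":0},{"dx":0,"dy":0,"dz":0,"wx":0,"wy":0,"wz":0},{"dx":0,"dy":0,"dz":0,"wx":0,"wy":0,"wz":0},{"dx":0,"dy":0,"dz":-2,"wx":0,"wy":0,"wz":0},{"dx":0,"dy":0,"dz":-4,"wx":0,"wy":0,"wz":0},{"dx":0,"dy":0,"dz":-5,"wx":0,"wy":0,"wz":0},{"dx":0,"dy":0,"dz":-3,"wx":0,"wy":0,"wz":0},{"dx":0,"dy":0,"dz":0,"wx":0,"wy":0,"wz":0},{"dx":0,"dy":0,"dz":0,"wx":0,"wy":0,"wz":0}]' 1; python3 - <<'E'
from h import *
im2=eyes.snapshot("side")[:,:,::-1].copy();im3=eyes.snapshot("wrist")[:,:,::-1].copy()
b=cv2.resize(im2[140:230,230:350],(400,300),interpolation=cv2.INTER_CUBIC)
x,y=map(int,proj("wrist",[.54,-.17,.1]));print(x,y); x=max(x-80,0);y=max(y-60,0)
a=cv2.resize(im3[y:y+120,x:x+160],(400,300),interpolation=cv2.INTER_CUBIC)
cv2.imwrite("pics/s7.png",np.hstack([a,b]))
for z in (.133,.076,.016): print(z,(proj("side",[.5392,-.1708,z])-(230,140))*3.333)
E
```

```text
t: 19.0
tcp_pos: [0.5403, -0.1695, 0.2974]
tool_rot: [-0.082, 0.997, 0.001, -0.001]
force: [-0.5, -0.3, -0.2]
finger_gap: 1.002
gripper_force: 0.0
324 233
0.133 [239.35204487 119.20734354]
0.076 [239.34538465 191.62125253]
0.016 [239.33875246 263.73030011]
```

View pics/s7.png

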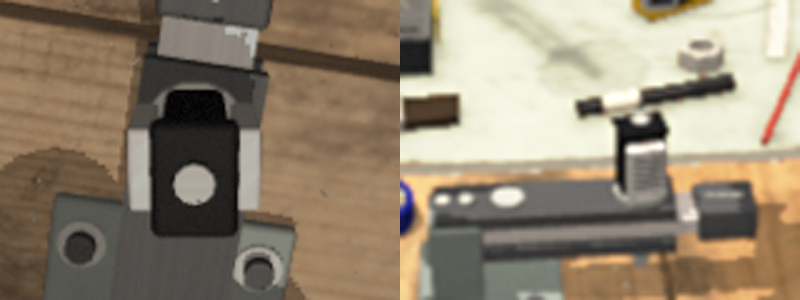

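The pin stands upright with its flange on the tine at side crop (640,192). Both buttons are out, and the shank tip shows below the lower tine at (641,260). I'm handing it in.

```bash
python3 -c "
from station import workorder
print(workorder.sign_off())"
```

```text
the job is handed in; nothing more can be done
None
```

I handed the job in at about 19 s: the arm is centred and the pin is through fork and arm with its flange seated, buttons out and gripper clear; no verdict came back, and I did not touch the other items.

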